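# Fit a worm-drive band clamp on the vacuum pump's barbed stub

### The job

Pick up the worm-drive band clamp from the bench and push it down over the barbed stub on top of the vacuum pump, past the barbs, until it sits fully home and level on the flange. Then turn its wing key clockwise until the band is snug on the stub, neither loose nor over-tightened, and let go. Press and turn gently, and leave the other things on the bench where they are.

Things in the scene. Friction and masses are not known exactly. Their poses are not given: they have to be found in the camera images.
- clamp: Loose steel worm-drive band clamp, 0.35 kg, flat on the bench. Band: inside diameter 34, outside 42, height 14 mm, open through. Origin: centre of the band's lower edge, z up its axis; +x points to the screw housing (x 21 to 48 mm, 26 wide, 20 high) with the upright wing key on top. Two flat grip tabs (20 wide, 24 high) at y = +/-24 mm, 48 mm over both: grip there, fingers closing along y.
- key: The clamp's wing key: upright plate 28 mm long along its own x, 12 thick along its y, 20 high, on the vertical screw axis at clamp x = 36, y = 0. Origin on the axis, 20 mm above the band's lower edge; the plate spans 8 to 28 mm above it. Clockwise from above tightens; 3.2 rad in all to a hard stop, starting 0 to 0.2 rad from slack. It may be let go and regripped; it stays where it is left.
- key_grip (a point): On the screw axis at the plate's mid-height, 38 mm above the band's lower edge; axes as key. Running free, the key resists with some 0.2 to 0.27 N m (read it at the end of a slow turn; after a quick one it says little). Once the shoe bears on the stub the torque rises by 0.006 N m per newton of shoe load: about 0.15 N m above its own free torque is snug.
- worm: Block in the housing carrying the shoe (12 wide, 8 high), which presses on the stub through the band: 6 mm inward per rad of key. The turn until it touches varies unseen by 1.5 rad between clamps (0.2 to 2 rad from the start): feel it. Then the load grows by about 50 N per rad. Snug: 25 N (below 14 loose, above 38 too tight). If the hand pulls the band off centre, the load changes on release.
- stub: Fixed upright brass stub on the pump's flange: root 32.4 mm diameter, 15 high, then tapering to 21 mm at the tip, 27 mm above the flange. Three sprung barbs 19.5 mm above the flange stand out to 35.6 mm diameter; pushed down with some 5 to 14 N the band snaps past them and is then held down. Origin: centre of its root on the flange; z up its axis.
- stub_root (a point): Centre of the stub's root on the flange's top face, 65 mm above the bench: the clamp's origin comes here when the band is home. The clamp may face any way round.
- pump: Fixed white bench vacuum pump with green foot, 200 x 140 mm, top 57 mm high, with a steel flange (100 mm diameter, 8 high) carrying the stub; behind it (x = +98 to +143 mm) a motor hump 105 mm high. Origin: on the bench under the stub's axis; +x towards the hump.
- rack_red: Bystander: red tube rack with some tubes, 100 x 160 x 45 mm (tubes to 93 mm). Origin under its centre.
- rack_orange: Bystander: orange tube rack, 110 x 170 x 50 mm, one tube to 98 mm. Origin under its centre.
- tray: Bystander: small white open tray, 110 x 85 x 45 mm. Origin under its centre.
- collar: Bystander: plain steel collar ring, 42 mm outside, 30 inside, 12 high, without housing or key. Origin under its centre.
- jar: Bystander: white closed jar, 44 mm diameter, 60 mm high. Origin under its centre.
- driver: Bystander: screwdriver lying on the bench.
- timer: Bystander: flat black timer, 55 x 55 x 18 mm. Origin under its centre.

How it is judged:
By the outcome, as a careful person would: the job done as asked, in the order asked, and still so for the second after the job is handed in, with the robot touching nothing.
It also fails if it takes over 72 s, if anything falls off the work surface, if the arm or the gripper's body presses on something with over 40 N, if the wrist force passes 120 N, or if a joint passes its speed limit or range.

### The arm

A 6-joint arm with a two-finger parallel gripper is mounted at the origin on the work surface. World frame = base frame: x ahead of the robot, y to its left, z up, the work surface at z = 0. Lengths are in mm, angles in rad, forces in N, time in s.
With the tool pointing down it reaches from about 275 to 1000 mm from the base axis. Payload 8.4 kg.
Tool frame: the origin (TCP) lies between the finger pads; the fingertips stand 22 mm ahead of it and the grasp point (between the pads) lies 3 mm ahead of it (r.nose_length is the z of the fingertips in the tool frame, in mm); z points along the fingers, y is the line along which they close (so a half turn about z gives the same grasp; the last joint's range is limited). The gripper opens to 85 mm and grips with 20 to 120 N. Pads are 22 mm wide; open, the fingers measure 114 mm over their backs; the gripper's body (76 mm by 85 mm) begins 54 mm behind the grasp point. The pads swing forward as they close: fully open they stand 13 mm farther back than shut.
Start: joints at [-1.122, 0.353, 1.633, -0, 1.155, -0.002], TCP at [272.303, -562.565, 253.281] pointing down, gripper open.
Joint ranges: [-2.63, 2.63], [-0.92, 2.1], [0.06, 2.66], [-1.3, 4.44], [0, 2.69], [-3.02, 3.02]. Speed limits (rad/s): [2.22, 2.22, 2.79, 3.14, 3.14, 3.14].

### API

Orientations are given as [roll, pitch, yaw] about the fixed x, y, z axes, in that order (R = Rz(yaw) Ry(pitch) Rx(roll)).
In Python, from rig import r, cams gives the robot as it stands.
- The arm moves only by the shell command python3 -m handwheel 'ROWS' [FORCE]. ROWS is 1 to 5 rows, one to a line, with the numbers parted by commas; each row has 7 numbers: a rotation vector rx, ry, rz in shares of pi rad (1.0 is pi rad), then dx, dy, dz in shares of 0.75 m (1.0 is 0.75 m), then the opening from 0.0 (shut) to 1.0 (fully open); each row shifts and turns the commanded pose from where the row before left it, along the tool's axes as they then stand; what a row does not reach is not made up. A row lasts 1/12 s, in which the tool goes at most 41.7 mm and 0.125 rad, less where a joint would pass 70% of its speed; a pose out of reach is approached as far as the arm can. The fingers move at their own pace and stop on an object; FORCE is the grip in N (left out, the last holds). Time passes only in rows, so rows that do not move let the fingers close. It prints the time, the measured TCP pose, the force, the opening and the grip force at its end. Shift and turn numbers lie between -1 and 1, and a call with a number outside is refused. Input that does not fit is refused with a message, and nothing moves.
- r.sense(): the state, without advancing time (a new reading comes with each control period).
- cams.grab_frame(name): name is "scene" or "top" or "wrist"; returns the picture (420x560x3 uint8, red, green, blue); there is no depth.
- cams.camera_params(name): a dict with "fx", "fy", "cx", "cy" (pixels), "dist_coeffs" ([k1, k2, p1, p2, k3] as OpenCV has them; the pictures are not rectified), "rvec" (rotation vector, rad) and "tvec" (3), from world to camera coordinates, as OpenCV has them. Camera axes: x right, y down, z forward; pixel columns grow to the right and rows downward; lengths in mm; the calibration is good to about 2 mm. A picture is of the moment at which its call begins: read the wrist's pose just before it. camera_params takes no time and is no camera call; for the wrist camera it gives the pose at the moment of the call.
- r.sign_off(): hands the job in; it is judged then, once.
The state is a dict: "clock": time; "qpos": joint angles; "qvel": joint speeds; "joint_efforts": joint torques, N m; "eef_pos": TCP position; "tcp_rot": TCP orientation; "contact_force": force on the tool from outside, world axes, zero at the start; "wrist_torque": the same for the moment, N m; "opening": opening from 0.0 (shut) to 1.0 (fully open); "grasp_force": force on a finger pad.
Only numpy, scipy, OpenCV 4.12 (cv2) and the standard library are available. Lean on these libraries where they do the work, as an engineer would, in place of code of your own. Each camera call takes 0.05 s, during which the arm holds its last target. There are 200 camera calls.

## Working session

There is one attempt and no reset: what is moved stays moved. The work goes in short steps, Python scripts to look and compute and a shell command to move; the robot and the scene stay as the last step left them, time stands still between calls to the robot, and variables do not carry over. Pictures are saved under pics/ and viewed, at most 12 in all, crops included, and the job is handed in when it is done.

```bash
ls; mkdir -p pics; python3 - <<'E'
from rig import r,cams
import cv2,numpy as np
print(r.sense(), r.nose_length)
for n in ("top","scene"):
    im=cams.grab_frame(n); cv2.imwrite(f"pics/{n}0.png",cv2.resize(im[:,:,::-1],(784,588),interpolation=cv2.INTER_CUBIC)); np.save(f"pics/{n}0.npy",im)
    print({k:np.round(np.array(v),4).tolist() for k,v in cams.camera_params(n).items()})
E
```

```text
pics
{'clock': 0.0, 'qpos': array([-1.12238601e+00,  3.53657665e-01,  1.63415342e+00,  1.46199800e-05,
        1.15523587e+00, -2.38086293e-03]), 'qvel': array([ 2.20722378e-04, -2.55739681e-04,  4.07009996e-04,  1.63090070e-05,
       -1.32345102e-03,  1.34776703e-03]), 'joint_efforts': array([ 1.28154039e-03, -6.05253053e+01, -3.42070985e+01, -3.74075000e-06,
        9.25235421e-03,  3.89479578e-05]), 'eef_pos': array([ 272.11011294, -562.13483976,  252.5474822 ]), 'tcp_rot': array([-3.14013839e+00, -1.68295285e-05,  4.50785252e-01]), 'contact_force': array([ 0.00199975, -0.30543422,  0.43133236]), 'wrist_torque': array([ 0.0601479 , -0.01876626, -0.0121923 ]), 'grasp_force': 0.0, 'opening': 1.0043559734802416} 22.0
{'fx': 480.433, 'fy': 480.433, 'cx': 271.7906, 'cy': 205.9213, 'dist_coeffs': [-0.0886, 0.0, 0.0, 0.0, 0.0], 'rvec': [2.1716, -2.1894, 0.0527], 'tvec': [31.6955, 591.1936, 1480.8086]}
{'fx': 519.6399, 'fy': 519.6399, 'cx': 287.2273, 'cy': 209.1313, 'dist_coeffs': [0.0144, 0.0, 0.0, 0.0, 0.0], 'rvec': [1.3651, 2.1886, -0.9236], 'tvec': [249.5591, -347.5213, 1641.7523]}
```

View pics/top0.png

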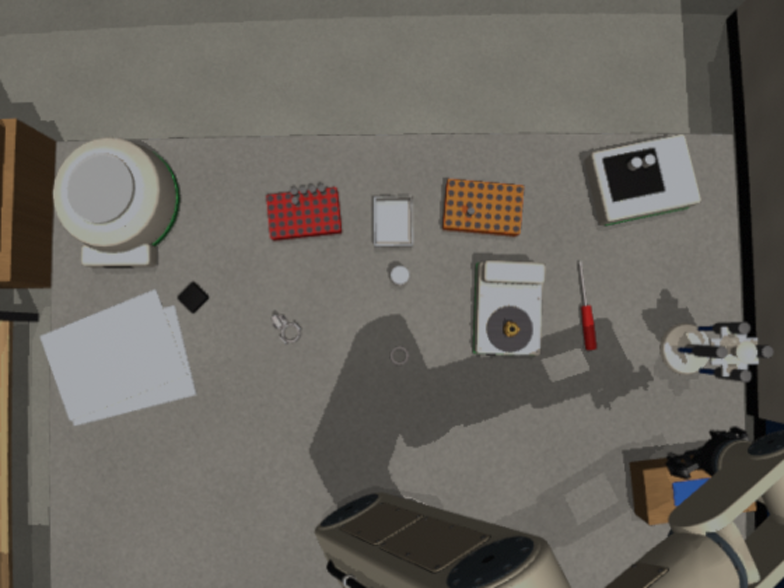

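View pics/scene0.png

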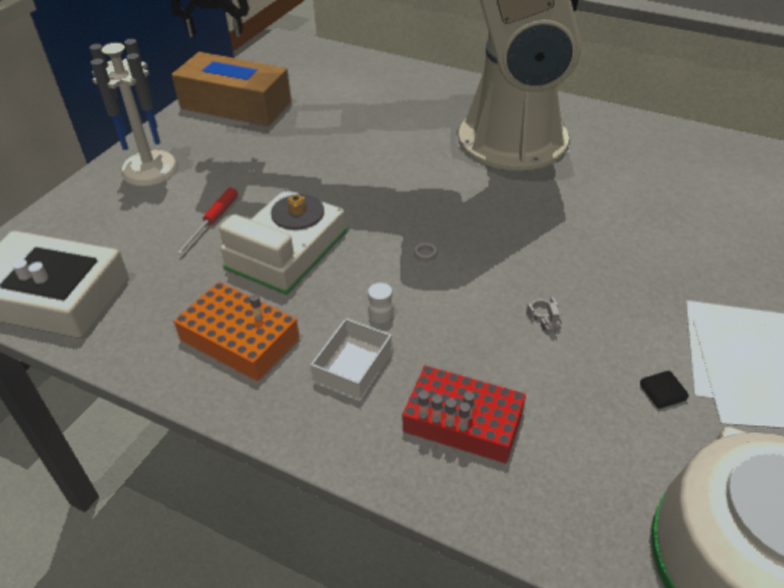

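The top view shows the clamp's band at about (288,328)/1.4 with the housing to its upper left, and the stub at about (512,328)/1.4 with the hump above it. The collar is at (400,355)/1.4, and the scene view agrees. Next I turn these into world points.

```bash
cat > h.py <<'E'
from rig import r,cams
import cv2,numpy as np
from scipy.spatial.transform import Rotation as R
def ray(p,c):
    K=np.array([[c["fx"],0,c["cx"]],[0,c["fy"],c["cy"]],[0,0,1]])
    u=cv2.undistortPoints(np.array(p,float).reshape(-1,1,2),K,np.array(c["dist_coeffs"],float)).reshape(-1,2)
    M=cv2.Rodrigues(np.array(c["rvec"],float))[0]
    d=np.c_[u,np.ones(len(u))]@M; o=-M.T@np.array(c["tvec"],float).ravel()
    return o,d
def plane(p,c,z):
    o,d=ray(p,c); return (o+d*((z-o[2])/d[:,2])[:,None])[:,:2]
def proj(P,c):
    K=np.array([[c["fx"],0,c["cx"]],[0,c["fy"],c["cy"]],[0,0,1]])
    return cv2.projectPoints(np.array(P,float).reshape(-1,1,3),np.array(c["rvec"],float),np.array(c["tvec"],float),K,np.array(c["dist_coeffs"],float))[0].reshape(-1,2)
def totool(w,s=None):
    """world displacement (mm) -> tool axes; """
    s=s or r.sense(); return R.from_euler('xyz',s["tcp_rot"]).inv().apply(w)
E
python3 - <<'E'
from h import *
c=cams.camera_params("top"); im=np.load("pics/top0.npy"); g=im.mean(2)
f=1/1.4
for nm,p,z in [("band",(289,329),7),("hous",(277,318),20),("stub",(512,328),92),("flange",(510,328),65),("collar",(400,355),6),("jar",(400,275),60),("hump",(514,272),105),("driverhandle",(590,328),10)]:
    print(nm,plane(np.array(p)*f,c,z).round(1))
cs=cams.camera_params("scene")
for nm,p,z in [("band",(541,312),7),("stub",(297,197),90),("flange",(297,210),65)]:
    print("scene",nm,plane(np.array(p)*f,cs,z).round(1))
# flange dark-disc fit on top
m=((g>55)&(g<110)).astype(np.uint8); 
hsv=cv2.cvtColor(im,cv2.COLOR_RGB2HSV)
st=(hsv[:,:,1]>110)&(hsv[:,:,0]>8)&(hsv[:,:,0]<30); st[:,:350]=0;st[:,385:]=0;st[:220]=0;st[250:]=0
ys,xs=np.nonzero(st);print("stub px",xs.mean(),ys.mean(),len(xs),plane([(xs.mean(),ys.mean())],c,85))
w=(g>150); w[:,:335]=0;w[:,395:]=0;w[:180]=0;w[258:]=0
cn=max(cv2.findContours(w.astype(np.uint8),cv2.RETR_EXTERNAL,cv2.CHAIN_APPROX_NONE)[0],key=cv2.contourArea)
print("pump rect",cv2.minAreaRect(cn), plane(cv2.boxPoints(cv2.minAreaRect(cn)),c,57).round(1))
a=cv2.resize(im[210:255,185:235,::-1],(500,450),interpolation=cv2.INTER_CUBIC)
cv2.imwrite("pics/c1.png",a)
E
```

```text
band [[502.3 233.6]]
hous [[526.9 258.6]]
stub [[ 500.1 -251.8]]
flange [[ 500.3 -252.3]]
collar [[442.4 -15.4]]
jar [[617.4 -16.4]]
hump [[ 617.8 -256.1]]
driverhandle [[ 498.6 -442.6]]
scene band [[497. 233.]]
scene stub [[ 491.6 -251.2]]
scene flange [[ 498.6 -250.1]]
stub px 364.5977011494253 234.50574712643677 87 [[ 499.53602958 -249.72971888]]
pump rect ((363.58624267578125, 226.84344482421875), (43.92488098144531, 50.00001525878906), 2.2906100749969482) [[ 450.6 -181.1]
 [ 602.2 -189.6]
 [ 595.7 -323.7]
 [ 443.9 -314.4]]
```

View pics/c1.png

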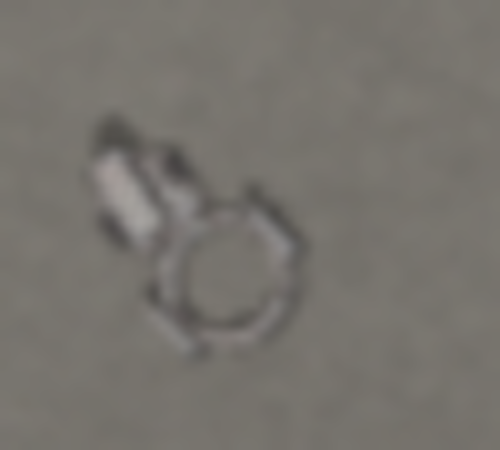

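The crop shows the band centre at about (208,236.8) px, the tabs on the up-right/down-left diagonal, and the housing with its bright key at the upper left, so the clamp yaw is about 0.85. The positions from the two views agree within a few mm: clamp about (500,234), stub about (500,-251). I move above the clamp now.

Careful with the scale: shifts go in shares of 0.75 m and turns go in shares of pi rad. That gives: -30.8 mm / 750 = -0.0411, 27.8 mm / 750 = 0.0371.

```bash
python3 -m handwheel '0,0,0,0.0371,-0.0411,0,1
0,0,0,0.0371,-0.0411,0,1
0,0,0,0.0371,-0.0411,0,1
0,0,0,0.0371,-0.0411,0,1
0,0,0,0.0371,-0.0411,0,1' 30
python3 -m handwheel '0,0,0,0.0371,-0.0411,0,1
0,0,0,0.0371,-0.0411,0,1
0,0,0,0.0371,-0.0411,0,1
0,0,0,0.0371,-0.0411,0,1
0,0,0,0.0371,-0.0411,0,1' | tail -1
python3 -m handwheel '0,0,0,0.0371,-0.0411,0,1
0,0,0,0.0371,-0.0411,0,1
0,0,0,0.0371,-0.0411,0,1
0,0,0,0.0371,-0.0411,0,1
0,0,0,0.0371,-0.0411,0,1' | tail -1
python3 -m handwheel '0,0,0,0.0371,-0.0411,0,1
0,0,0,0.0371,-0.0411,0,1
0,0,0,0.0371,-0.0411,0,1
0,0,0,0.0371,-0.0411,0,1
0,0,0,0.0267,-0.0293,0,1' | tail -1
python3 -m handwheel '0,0,-0.0318,0,0,0,1
0,0,-0.0318,0,0,0,1
0,0,-0.0318,0,0,0,1
0,0,-0.0318,0,0,0,1
0,0,0,0,0,0,1' | tail -1
python3 - <<'E'
from h import *
s=r.sense();print(s["eef_pos"],s["tcp_rot"],s["qpos"],s["clock"])
c=cams.camera_params("wrist"); im=cams.grab_frame("wrist");np.save("pics/w1.npy",im)
import pickle;pickle.dump(c,open("pics/w1.pkl","wb"))
cv2.imwrite("pics/w1.png",im[:,:,::-1]); print(ray([(280,210)],c), proj([(502,234,7)],c))
E
```

```text
clock: 0.52
eef_pos: [330.2, -361.4, 252.9]
tcp_rot: [-3.141, 0.0, 0.45]
contact_force: [0.9, -0.3, 0.7]
opening: 0.999
grasp_force: 0.0
grasp_force: 0.0
grasp_force: 0.0
grasp_force: 0.0
grasp_force: 0.0
[500.90616598 222.89265241 252.88826764] [-3.14123849e+00  7.31895722e-04  8.55587985e-01] [4.15929322e-01 2.34950565e-01 1.79834488e+00 1.00130357e-05
 1.10911024e+00 1.13113333e+00] 2.1833
(array([553.27104704, 282.87497612, 373.94922695]), array([[-0.20496488, -0.24443703, -0.94780082]])) [[271.30871943 159.96571753]]
```

View pics/w1.png

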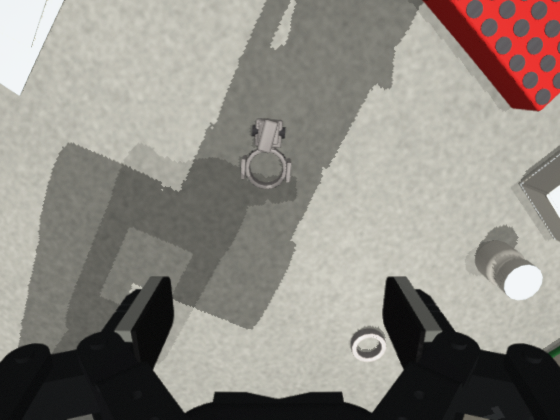

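The wrist view shows the clamp upright in the picture: band centre at about (267,168), tabs at (245,170) and (290,172), housing and key at about (268,132), so it is nearly aligned with the tool. I measure it on an enlarged crop.

```bash
python3 - <<'E'
from h import *
im=np.load("pics/w1.npy")
a=cv2.resize(im[105:200,220:315,::-1],(760,760)[:2],interpolation=cv2.INTER_CUBIC)
cv2.imwrite("pics/c2.png",cv2.resize(a,(600,600)))
E
```

```text
(no output)
```

View pics/c2.png

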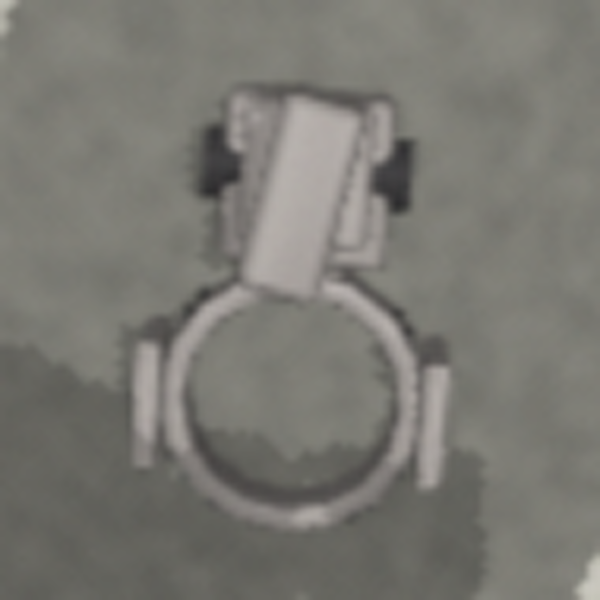

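The crop shows the tab tops centred at about (147,402) and (434,426), and the key's top face with corners at about (288,95), (358,108), (315,298) and (243,285).

```bash
python3 - <<'E'
from h import *
import pickle
c=pickle.load(open("pics/w1.pkl","rb"))
f=lambda p,z: plane(np.array(p)*95/600+[219.5,104.5],c,z)
t=f([(147,402),(434,426)],24); d=t[0]-t[1]
print("tabs",t.round(1),"dist",np.linalg.norm(d),"mid",t.mean(0), "x dir yaw",np.arctan2(d[1],d[0])-np.pi/2)
print("band",f([(292,395)],14))
k=f([(288,95),(358,108),(315,298),(243,285)],48); 
e=k[0]+k[1]-k[2]-k[3]
print("key",k.mean(0),"len",np.linalg.norm(e)/2,"w",np.linalg.norm(k[0]-k[1]),"yaw",np.arctan2(e[1],e[0]))
v=k.mean(0)-t.mean(0);print("off",np.linalg.norm(v),np.arctan2(v[1],v[0]))
E
```

```text
tabs [[478.4 248.3]
 [509.  216.7]] dist 43.98465812504495 mid [493.66947114 232.53460425] x dir yaw 0.7698909958648419
band [[494.13519607 233.22727895]]
key [519.09571105 257.95932189] len 26.903043250774346 w 9.73007955326496 yaw 0.6187108133497977
off 35.957056934503676 0.7853682274331394
```

Sizes check out: tab spacing 44 + 4 = 48, key offset 36, key 27 x 10. The clamp is at (494,233), yaw 0.775, and the key at yaw 0.62. Next I align and descend.

In the tool's units: 40 mm / 750 = 0.0533, 30 mm / 750 = 0.04, 0.08 rad / 3.1416 = 0.0255.

```bash
python3 -m handwheel '0,0,0,0.004,-0.0156,0.04,0.85
0,0,0.0255,0,0,0.0533,0.85
0,0,0,0,0,0.0533,0.85
0,0,0,0,0,0.0533,0.85
0,0,0,0,0,0.0267,0.85'
python3 -m handwheel '0,0,0,0,0,0.0267,0.85
0,0,0,0,0,0.02,0.85
0,0,0,0,0,0.0067,0.85
0,0,0,0,0,0,0.85'
python3 - <<'E'
from h import *
s=r.sense();print(s["eef_pos"],s["tcp_rot"],s["clock"])
c=cams.camera_params("wrist"); im=cams.grab_frame("wrist")
print(proj([(494,233,24),(478,248,24),(509,217,24),(519,258,48)],c).round(0))
cv2.imwrite("pics/w2.png",im[:,:,::-1])
E
```

```text
clock: 2.65
eef_pos: [492.1, 231.7, 79.2]
tcp_rot: [-3.14, 0.005, 0.767]
contact_force: [-0.0, -0.5, -0.4]
opening: 0.849
grasp_force: 0.0
clock: 2.98
eef_pos: [493.6, 232.3, 42.1]
tcp_rot: [-3.141, 0.002, 0.768]
contact_force: [-0.1, -0.2, 0.2]
opening: 0.849
grasp_force: 0.0
[493.58183642 232.32083971  42.08933771] [-3.14074977e+00  2.42329442e-03  7.68246841e-01] 2.9833
[[277. 281.]
 [226. 283.]
 [329. 282.]
 [275. 224.]]
```

View pics/w2.png

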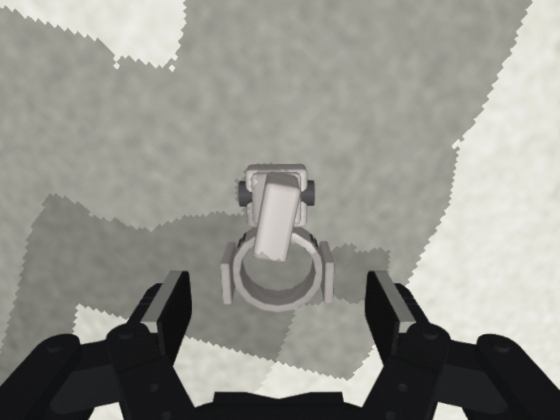

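The tabs are seen at (227,279) and (328,279), within 3 px of the prediction, and they lie between the pads. I descend and grip.

In the tool's units: 10 mm / 750 = 0.0133, 7 mm / 750 = 0.0093.

```bash
python3 -m handwheel '0,0,0,0,0,0.0133,0.75
0,0,0,0,0,0.0093,0.7
0,0,0,0,0,0.004,0.7
0,0,0,0,0,0,0.7'
python3 -m handwheel '0,0,0,0,0,0,0.5
0,0,0,0,0,0,0.5
0,0,0,0,0,0,0.4
0,0,0,0,0,0,0.3
0,0,0,0,0,0,0.3' 50
python3 -m handwheel '0,0,0,0,0,0,0.3
0,0,0,0,0,0,0.3
0,0,0,0,0,0,0.3' 50
```

```text
clock: 3.37
eef_pos: [494.0, 232.6, 22.8]
tcp_rot: [-3.141, 0.001, 0.77]
contact_force: [0.8, -0.5, -0.8]
opening: 0.701
grasp_force: 0.0
clock: 3.78
eef_pos: [494.3, 232.8, 23.6]
tcp_rot: [-3.142, -0.0, 0.771]
contact_force: [-2.3, 0.1, 5.3]
opening: 0.548
grasp_force: 52.3
clock: 4.03
eef_pos: [494.4, 232.8, 23.6]
tcp_rot: [-3.142, -0.0, 0.771]
contact_force: [-2.3, -0.7, 5.7]
opening: 0.548
grasp_force: 52.4
```

The tips touched the bench slightly on closing. I regrip about 4 mm higher so they will not ground on the flange.

In the tool's units: -4 mm / 750 = -0.0053.

```bash
python3 -m handwheel '0,0,0,0,0,0,0.62
0,0,0,0,0,-0.0053,0.62
0,0,0,0,0,0,0.62' 50
python3 -m handwheel '0,0,0,0,0,0,0.5
0,0,0,0,0,0,0.4
0,0,0,0,0,0,0.3
0,0,0,0,0,0,0.3
0,0,0,0,0,0,0.3' 50
python3 -m handwheel '0,0,0,0,0,-0.0267,0.3
0,0,0,0,0,-0.0533,0.3
0,0,0,0,0,-0.0533,0.3
0,0,0,0,0,-0.0533,0.3
0,0,0,0,0,-0.0267,0.3'
python3 -m handwheel '0,0,0,0,0,0,0.3
0,0,0,0,0,0,0.3
0,0,0,0,0,0,0.3'
python3 - <<'E'
from h import *
import pickle
s=r.sense();print(s["eef_pos"],s["tcp_rot"],s["qpos"],s["clock"],s["wrist_torque"])
c=cams.camera_params("wrist"); im=cams.grab_frame("wrist");np.save("pics/w3.npy",im);pickle.dump((c,s),open("pics/w3.pkl","wb"))
a=cv2.resize(im[140:340,170:390,::-1],(770,700)[:2]);cv2.imwrite("pics/w3.png",cv2.resize(a,(660,600)))
E
```

```text
clock: 4.28
eef_pos: [494.9, 232.9, 27.8]
tcp_rot: [3.141, -0.001, 0.771]
contact_force: [0.1, 0.3, 0.3]
opening: 0.621
grasp_force: 0.0
clock: 4.7
eef_pos: [494.8, 233.0, 28.0]
tcp_rot: [3.141, -0.001, 0.771]
contact_force: [-3.0, -0.7, 8.8]
opening: 0.549
grasp_force: 51.3
clock: 5.12
eef_pos: [495.6, 233.3, 191.5]
tcp_rot: [3.14, -0.004, 0.771]
contact_force: [1.9, 0.6, -3.0]
opening: 0.547
grasp_force: 53.7
clock: 5.37
eef_pos: [493.4, 232.2, 185.8]
tcp_rot: [-3.141, 0.002, 0.771]
contact_force: [-0.9, -0.7, -4.4]
opening: 0.546
grasp_force: 53.7
[493.35574676 232.24455656 185.80921579] [-3.14088475e+00  2.22692448e-03  7.70769094e-01] [ 4.37255103e-01  3.08247850e-01  1.86636962e+00 -7.29177564e-05
  9.69311139e-01  1.23732446e+00] 5.3667 [-0.04628476  0.11197742 -0.00422815]
```

View pics/w3.png

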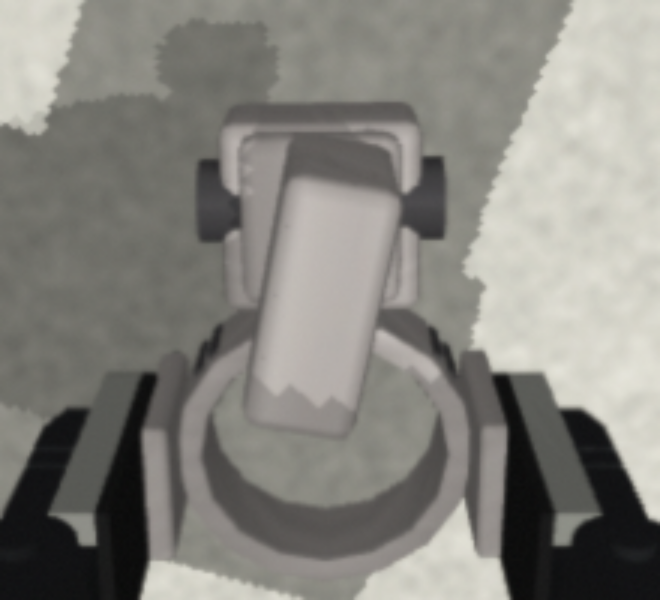

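The clamp is held level between the pads. The tab tops are centred at about (163,491) and (491,490) in the crop, and the key's top face has corners at about (288,178), (400,195), (350,432) and (248,412). I compute the clamp's offset in the tool, and measure the stub better from the stored views.

```bash
python3 - <<'E'
from h import *
import pickle
c,s=pickle.load(open("pics/w3.pkl","rb"))
f=lambda p,z: plane(np.array(p)/3+[169.7,139.7],c,z)
rot=R.from_euler('xyz',s["tcp_rot"])
tl=lambda P:[rot.inv().apply(np.r_[p,s["eef_pos"][2]]-s["eef_pos"])[:2].round(2) for p in P]
z0=s["eef_pos"][2]-28
t=f([(163,491),(491,490)],z0+24);print("tabs tool",tl(t),np.linalg.norm(t[0]-t[1]))
k=f([(288,178),(400,195),(350,432),(248,412)],z0+48);print("key tool",tl(k),tl([k.mean(0)]));e=k[0]+k[1]-k[2]-k[3];print(np.linalg.norm(e)/2,"yaw",np.arctan2(e[1],e[0]))
h=f([(220,120),(418,120),(235,305),(415,305)],z0+20);print("hous",tl(h))
b=f([(182,450),(472,450)],z0+14);print("band sides",tl(b))
E
```

```text
tabs tool [array([ -1.04, -20.94]), array([-0.87, 21.87])] 42.811063539905135
key tool [array([48.99, -3.31]), array([47.3 ,  7.37]), array([21.62,  2.79]), array([23.94, -7.68])] [array([35.46, -0.21])]
25.757239899963075 yaw 0.5960104780720371
hous [array([ 47.69, -12.35]), array([47.69, 11.31]), array([ 23.67, -11.17]), array([23.67, 11.57])]
band sides [array([ -0.88, -19.66]), array([-0.86, 20.62])]
```

The clamp origin in the tool frame is about (-0.7, 0.2), with its bottom 28 below the TCP. I move to a viewing pose short of the stub, so that the wrist camera sees it.

In the tool's units: -29.4 mm / 750 = -0.0392, 25.1 mm / 750 = 0.0335.

```bash
python3 -m handwheel '0,0,0,-0.02,0.0171,0,0.3
0,0,0,-0.0392,0.0335,0,0.3
0,0,0,-0.0392,0.0335,0,0.3
0,0,0,-0.0392,0.0335,0,0.3
0,0,0,-0.0392,0.0335,0,0.3' | head -2
python3 -m handwheel '0,0,0,-0.0392,0.0335,0,0.3
0,0,0,-0.0392,0.0335,0,0.3
0,0,0,-0.0392,0.0335,0,0.3
0,0,0,-0.0392,0.0335,0,0.3
0,0,0,-0.0392,0.0335,0,0.3' | head -2
python3 -m handwheel '0,0,0,-0.0392,0.0335,0,0.3
0,0,0,-0.0392,0.0335,0,0.3
0,0,0,-0.0392,0.0335,0,0.3
0,0,0,-0.0392,0.0335,0,0.3
0,0,0,-0.02,0.0168,0,0.3' | head -2
python3 -m handwheel '0,0,0,0,0,0,0.3
0,0,0,0,0,0,0.3
0,0,0,0,0,0,0.3
0,0,0,0,0,0,0.3'
python3 - <<'E'
from h import *
import pickle
s=r.sense();print(s["eef_pos"],s["tcp_rot"],s["qpos"],s["clock"])
c=cams.camera_params("wrist"); im=cams.grab_frame("wrist");np.save("pics/w4.npy",im);pickle.dump((c,s),open("pics/w4.pkl","wb"))
print(proj([(500,-251,65),(500,-251,92)],c))
cv2.imwrite("pics/w4.png",cv2.resize(im[:,:,::-1],(784,588)))
E
```

```text
clock: 5.83
eef_pos: [476.4, 57.7, 185.3]
clock: 6.25
eef_pos: [458.5, -134.8, 185.5]
clock: 6.67
eef_pos: [442.4, -310.1, 185.3]
clock: 7.0
eef_pos: [443.3, -305.4, 186.3]
tcp_rot: [-3.139, 0.0, 0.772]
contact_force: [-0.4, -0.0, -2.8]
opening: 0.548
grasp_force: 53.7
[ 443.28133854 -305.37009908  186.25659008] [-3.13933147e+00  2.11537299e-04  7.71650174e-01] [-6.06148913e-01  2.97519600e-01  1.88077132e+00  2.74924375e-04
  9.65561531e-01  1.92840803e-01] 7.0
[[278.8983956   88.58123212]
 [278.92395945  88.79009335]]
```

View pics/w4.png

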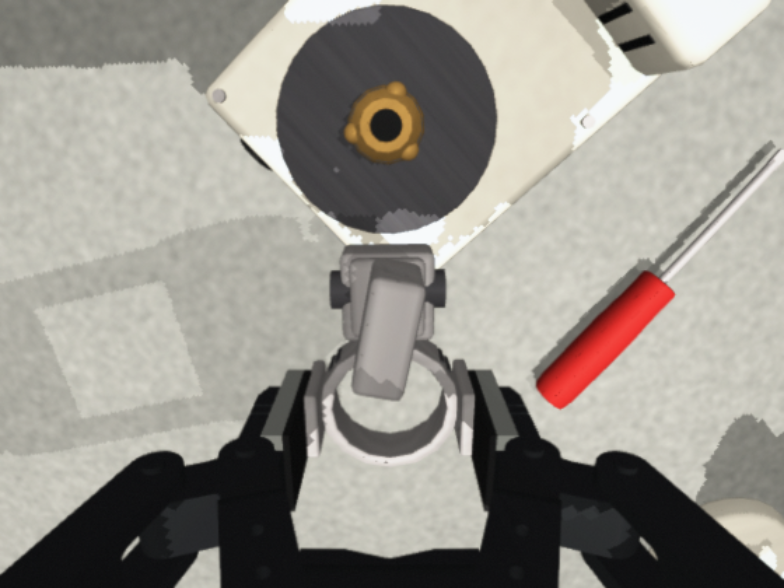

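The stub is in clear view: the tip hole is at (386,125) and the flange disc is centred near (387,119) at 1.4 scale. I fit both numerically.

```bash
python3 - <<'E'
from h import *
import pickle
from scipy.optimize import least_squares
c,s=pickle.load(open("pics/w4.pkl","rb")); im=np.load("pics/w4.npy")
g=im.astype(int); v=g.max(2); hsv=cv2.cvtColor(im,cv2.COLOR_RGB2HSV)
# radial edges from centre, world plane z=65
P=[]
for a in np.arange(0,360,3):
    u=np.array([np.cos(np.radians(a)),np.sin(np.radians(a))])
    for rr in np.arange(60,92,.5):
        x,y=np.array([276,86])+u*rr
        if 0<=x<559 and 0<=y<419 and v[int(round(y)),int(round(x))]>105: P.append((x,y));break
P=np.array(P); W=plane(P,c,65)
q=least_squares(lambda q:np.hypot(W[:,0]-q[0],W[:,1]-q[1])-q[2],[500,-251,50],loss='soft_l1',f_scale=.5).x
print("flange",q.round(2),len(P), np.median(abs(np.hypot(*(W-q[:2]).T)-q[2])))
# tip: dark hole inside brass
m=(v<60).astype(np.uint8); m[:75]=0;m[103:]=0;m[:,:262]=0;m[:,290:]=0
br=((hsv[:,:,1]>120)&(v>100)).astype(np.uint8); br[140:]=0; br[:,:235]=0;br[:,320:]=0
n,l,st,ce=cv2.connectedComponentsWithStats(m)
for i in range(1,n): 
    if st[i,4]>50: print("hole",st[i],ce[i],plane([ce[i]],c,92).round(2),plane([ce[i]],c,65).round(2))
# brass outer without barbs: tip annulus brighter; use min enclosing of barbs
cn=max(cv2.findContours(br,cv2.RETR_EXTERNAL,cv2.CHAIN_APPROX_NONE)[0],key=cv2.contourArea)
ce2,ra=cv2.minEnclosingCircle(cn);print("barbs",ce2,ra,plane([ce2],c,84.5).round(2))
o,d=ray([(280,210)],c);print("cam",o)
E
```

```text
flange [ 498.5  -249.7    49.23] 120 0.2737947113746664
hole [265  78  22  23 388] [275.28092784  89.08505155] [[ 498.47 -249.65]] [[ 498.2  -249.58]]
barbs (275.7420654296875, 87.94621276855469) 30.81329917907715 [[ 499.03 -249.38]]
cam [ 500.63360156 -250.20406025  307.35197429]
```

The stub axis is at (498.5,-249.7), and flange, hole and barbs agree within 0.5 mm. The flange radius is 49 against the nominal 50. I move over it.

In the tool's units: 39.6 mm / 750 = 0.0528, 25 mm / 750 = 0.0333.

```bash
python3 -m handwheel '0,0,0,0.0528,-0.0012,0,0.3
0,0,0,0.0528,-0.0011,0,0.3
0,0,0,0,0,0.0267,0.3
0,0,0,0,0,0.0333,0.3
0,0,0,0,0,0.0147,0.3' | head -3
python3 -m handwheel '0,0,0,0,0,0,0.3
0,0,0,0,0,0,0.3
0,0,0,0,0,0,0.3
0,0,0,0,0,0,0.3
0,0,0,0,0,0,0.3'
python3 -c "
from h import *
s=r.sense();print(s['eef_pos'],s['tcp_rot'],totool(np.array([498.9,-249,130])-s['eef_pos']).round(2),s['wrist_torque'])"
```

```text
clock: 7.47
eef_pos: [498.7, -248.0, 129.0]
tcp_rot: [-3.139, 0.001, 0.774]
clock: 7.88
eef_pos: [499.8, -250.8, 132.4]
tcp_rot: [3.14, -0.001, 0.77]
contact_force: [-0.4, -0.3, -3.7]
opening: 0.552
grasp_force: 53.6
[ 499.83060254 -250.84502631  132.42544005] [ 3.13980581e+00 -6.32199784e-04  7.70266783e-01] [ 0.62 -1.98  2.42] [-0.06418515  0.07046278 -0.02247713]
```

```bash
python3 -m handwheel '0,0,0,0,0,0,0.3
0,0,0,0,0,0,0.3
0,0,0,0,0,0,0.3' | head -4;python3 -m handwheel '0,0,0,0,0,0,0.3' | head -4;python3 -m handwheel '0,0,0,0,0,0,0.3' | head -4; python3 -m handwheel '0,0,0,0,0,0,0.3' | head -4
```

```text
clock: 8.13
eef_pos: [499.4, -250.5, 131.6]
tcp_rot: [3.141, -0.0, 0.771]
contact_force: [-0.0, 0.5, -2.7]
clock: 8.22
eef_pos: [499.4, -250.4, 131.4]
tcp_rot: [3.141, -0.0, 0.771]
contact_force: [-0.1, -0.2, -3.1]
clock: 8.3
eef_pos: [499.3, -250.3, 131.3]
tcp_rot: [3.142, -0.0, 0.771]
contact_force: [0.2, -0.0, -4.5]
clock: 8.38
eef_pos: [499.3, -250.3, 131.3]
tcp_rot: [-3.141, 0.0, 0.771]
contact_force: [-0.0, 0.8, -3.5]
```

In the tool's units: 5 mm / 750 = 0.0067, -1.2 mm / 750 = -0.0016.

```bash
python3 -m handwheel '0,0,0,0.0008,-0.0016,0.0067,0.3
0,0,0,0,0,0.0067,0.3
0,0,0,0,0,0.0067,0.3
0,0,0,0,0,0,0.3
0,0,0,0,0,0,0.3' | head -4
python3 -m handwheel '0,0,0,0,0,0,0.3
0,0,0,0,0,0,0.3
0,0,0,0,0,0,0.3
0,0,0,0,0,0,0.3
0,0,0,0,0,0,0.3' | head -4
python3 -m handwheel '0,0,0,0,0,0,0.3
0,0,0,0,0,0,0.3
0,0,0,0,0,0,0.3
0,0,0,0,0,0,0.3
0,0,0,0,0,0,0.3' | head -4
```

```text
clock: 8.8
eef_pos: [498.7, -248.8, 115.7]
tcp_rot: [-3.141, 0.0, 0.771]
contact_force: [-0.4, -0.1, -3.4]
clock: 9.22
eef_pos: [499.0, -249.0, 116.4]
tcp_rot: [3.141, -0.0, 0.771]
contact_force: [0.8, -0.7, -4.2]
clock: 9.63
eef_pos: [498.9, -249.0, 116.3]
tcp_rot: [-3.142, 0.0, 0.771]
contact_force: [0.5, -0.8, -3.7]
```

Bottom at 88 on the taper, no side force. I go on down in small steps.

In the tool's units: 2 mm / 750 = 0.0027.

```bash
python3 -m handwheel '0,0,0,0,0,0.0027,0.3
0,0,0,0,0,0.0027,0.3
0,0,0,0,0,0,0.3' | head -4
python3 -m handwheel '0,0,0,0,0,0.002,0.3
0,0,0,0,0,0.002,0.3
0,0,0,0,0,0,0.3' | head -4
python3 -m handwheel '0,0,0,0,0,0.002,0.3
0,0,0,0,0,0.002,0.3
0,0,0,0,0,0,0.3' | head -4
```

```text
clock: 9.88
eef_pos: [498.9, -248.9, 111.9]
tcp_rot: [-3.141, -0.0, 0.771]
contact_force: [0.9, 0.4, -5.3]
clock: 10.13
eef_pos: [498.9, -248.9, 109.0]
tcp_rot: [-3.141, -0.0, 0.771]
contact_force: [0.8, -0.1, -5.0]
clock: 10.38
eef_pos: [498.9, -249.0, 106.0]
tcp_rot: [-3.141, 0.0, 0.771]
contact_force: [1.9, 1.5, -4.4]
```

In the tool's units: 1.5 mm / 750 = 0.002.

```bash
python3 -m handwheel '0,0,0,0,0,0.002,0.3
0,0,0,0,0,0.002,0.3
0,0,0,0,0,0,0.3' | head -4
python3 -m handwheel '0,0,0,0,0,0.002,0.3
0,0,0,0,0,0.002,0.3
0,0,0,0,0,0,0.3' | head -4
python3 -m handwheel '0,0,0,0,0,0.002,0.3
0,0,0,0,0,0.002,0.3
0,0,0,0,0,0,0.3' | head -4
```

```text
clock: 10.63
eef_pos: [498.9, -249.0, 103.0]
tcp_rot: [-3.141, 0.0, 0.771]
contact_force: [1.3, 0.8, -4.5]
clock: 10.88
eef_pos: [498.9, -249.0, 100.0]
tcp_rot: [-3.141, 0.0, 0.771]
contact_force: [1.5, 1.2, -4.1]
clock: 11.13
eef_pos: [498.9, -249.0, 96.9]
tcp_rot: [-3.142, 0.0, 0.771]
contact_force: [1.3, 0.0, -4.5]
```

In the tool's units: 1 mm / 750 = 0.0013.

```bash
python3 -m handwheel '0,0,0,0,0,0.0013,0.3
0,0,0,0,0,0.0013,0.3
0,0,0,0,0,0,0.3' | head -4
python3 -m handwheel '0,0,0,0,0,0.0013,0.3
0,0,0,0,0,0,0.3' | head -4
python3 -m handwheel '0,0,0,0,0,0.0013,0.3
0,0,0,0,0,0,0.3' | head -4
python3 - <<'E'
from h import *
import pickle
s=r.sense()
c=cams.camera_params("wrist"); im=cams.grab_frame("wrist");np.save("pics/w5.npy",im);pickle.dump((c,s),open("pics/w5.pkl","wb"))
cv2.imwrite("pics/w5.png",cv2.resize(im[140:340,170:390,::-1],(660,600)))
E
```

```text
clock: 11.38
eef_pos: [498.9, -249.0, 95.1]
tcp_rot: [-3.142, 0.0, 0.771]
contact_force: [0.5, 0.9, -3.8]
clock: 11.55
eef_pos: [498.9, -249.0, 94.2]
tcp_rot: [-3.142, 0.0, 0.771]
contact_force: [1.6, 0.9, -3.4]
clock: 11.72
eef_pos: [498.9, -249.1, 93.2]
tcp_rot: [3.142, 0.0, 0.771]
contact_force: [0.3, 0.2, -3.3]
```

View pics/w5.png

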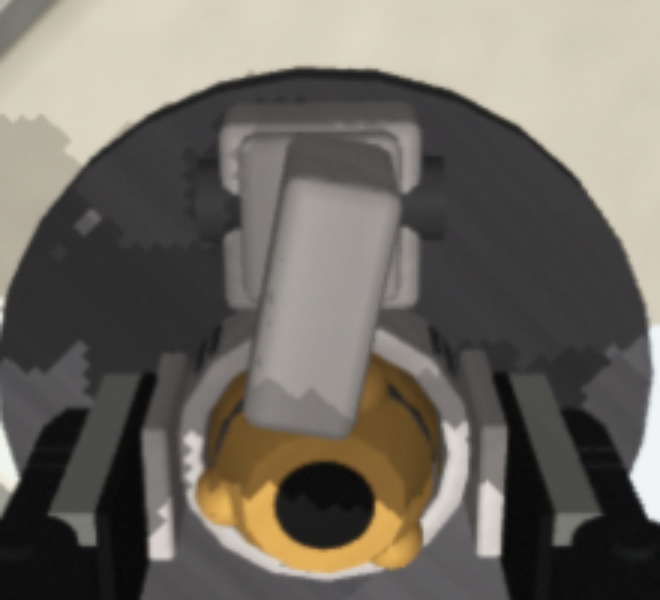

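The stub is through the band and the barbs (e.g. at (218,500), (398,545)) now stand over the band's rim. The clamp has not slipped in the grip. I press on to feel the flange.

In the tool's units: 0.7 mm / 750 = 0.0009.

```bash
python3 -m handwheel '0,0,0,0,0,0.0009,0.3
0,0,0,0,0,0,0.3
0,0,0,0,0,0,0.3' | head -4
python3 -m handwheel '0,0,0,0,0,0.0009,0.3
0,0,0,0,0,0,0.3
0,0,0,0,0,0,0.3' | head -4
python3 -m handwheel '0,0,0,0,0,0.0009,0.3
0,0,0,0,0,0,0.3
0,0,0,0,0,0,0.3' | head -4
```

```text
clock: 12.02
eef_pos: [498.9, -249.1, 93.1]
tcp_rot: [3.141, 0.0, 0.771]
contact_force: [-3.6, 0.5, 5.0]
clock: 12.27
eef_pos: [498.9, -249.1, 93.0]
tcp_rot: [3.141, 0.0, 0.771]
contact_force: [-5.0, 2.1, 14.4]
clock: 12.52
eef_pos: [498.9, -249.1, 93.0]
tcp_rot: [3.141, 0.0, 0.771]
contact_force: [-7.5, 3.8, 22.3]
```

It touched the flange at TCP 93 = 65 + 28, so the band is home. I unload the press, release and back off upward.

Careful with the scale: shifts go in shares of 0.75 m and turns go in shares of pi rad. That gives: -1 mm / 750 = -0.0013, -0.6 mm / 750 = -0.0008.

```bash
python3 -m handwheel '0,0,0,0,0,-0.0013,0.3
0,0,0,0,0,-0.0008,0.3
0,0,0,0,0,0,0.3' | head -4
python3 -m handwheel '0,0,0,0,0,0,0.7
0,0,0,0,0,0,0.7
0,0,0,0,0,0,0.7' | head -5
python3 -m handwheel '0,0,0,0,0,-0.0133,0.7
0,0,0,0,0,-0.0267,0.7
0,0,0,0,0,-0.0333,0.7
0,0,0.0318,0,0,-0.0067,0.7
0,0,0.0191,0,0,0,0.6' | head -4
python3 -m handwheel '0,0,0,0,0,0,0.45
0,0,0,0,0,0,0.4
0,0,0,0,0,0,0.4
0,0,0,0,0,0,0.4
0,0,0,0,0,0,0.4'
python3 - <<'E'
from h import *
import pickle
s=r.sense();print(s["eef_pos"],s["tcp_rot"],s["clock"])
c=cams.camera_params("wrist"); im=cams.grab_frame("wrist");np.save("pics/w6.npy",im);pickle.dump((c,s),open("pics/w6.pkl","wb"))
cv2.imwrite("pics/w6.png",cv2.resize(im[140:340,170:390,::-1],(660,600)))
print(totool(np.array([524.3,-224.6,112])-s["eef_pos"]), s["wrist_torque"],s["contact_force"])
E
```

```text
clock: 12.77
eef_pos: [498.9, -249.1, 93.0]
tcp_rot: [3.141, 0.0, 0.771]
contact_force: [-1.4, 0.7, 5.9]
clock: 13.02
eef_pos: [499.1, -249.1, 92.6]
tcp_rot: [3.141, -0.0, 0.771]
contact_force: [-1.3, 0.7, 0.6]
opening: 0.695
clock: 13.43
eef_pos: [500.4, -249.7, 155.7]
tcp_rot: [3.138, -0.002, 0.606]
contact_force: [-0.3, 0.4, -0.6]
clock: 13.85
eef_pos: [498.8, -248.9, 152.5]
tcp_rot: [-3.141, 0.0, 0.612]
contact_force: [0.5, 0.2, 0.1]
opening: 0.397
grasp_force: 0.0
[ 498.7611787  -248.93988435  152.49203021] [-3.14102617e+00  2.87596504e-04  6.11715199e-01] 13.85
[34.89612454 -5.24543409 40.48471054] [ 0.00391653 -0.01992922 -0.01318581] [0.53795336 0.24330475 0.06176668]
```

View pics/w6.png

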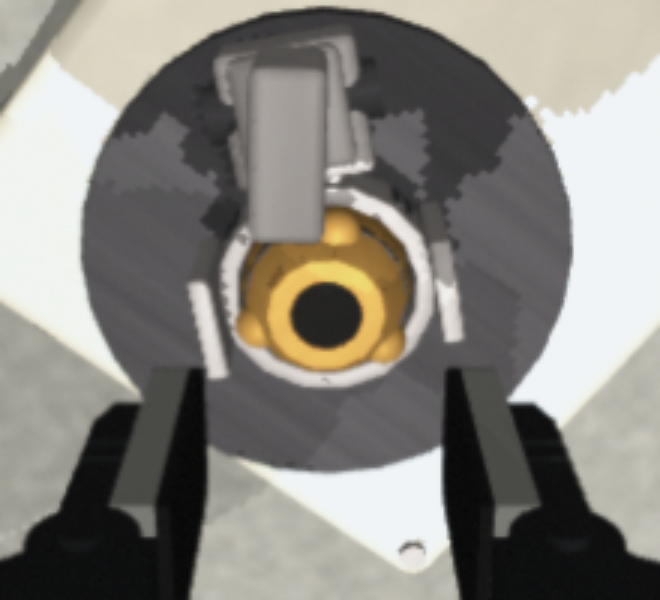

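The clamp sits seated with all barbs above the band. The key is now aligned with the tool, its top-face corners at about (253,67), (325,67), (323,241) and (251,240).

```bash
python3 - <<'E'
from h import *
import pickle
c,s=pickle.load(open("pics/w6.pkl","rb"))
f=lambda p,z: plane(np.array(p)/3+[169.7,139.7],c,z)
k=f([(253,67),(325,67),(323,241),(251,240)],113);e=k[0]+k[1]-k[2]-k[3]
print("key",k.mean(0),np.linalg.norm(e)/2,np.linalg.norm(k[0]-k[1]),"yaw",np.arctan2(e[1],e[0]))
t=f([(209,330),(451,290)],89);d=t[0]-t[1];print("tabs",t.mean(0),np.linalg.norm(d),np.arctan2(d[1],d[0])-np.pi/2)
print("stub",f([(326,315)],92))
print("tool",totool(np.r_[k.mean(0),112]-s["eef_pos"]))
E
```

```text
key [ 523.8880937  -224.86367701] 27.072377063025662 10.557406131195005 yaw 0.5905276595572918
tabs [ 498.26300612 -250.57768127] 44.51870505523952 0.7898862097531847
stub [[ 498.24266915 -249.87412026]]
tool [34.40748499 -5.26601896 40.4848632 ]
```

In the tool's units: 17.3 mm / 750 = 0.0231, 8 mm / 750 = 0.0107, 0.015 rad / 3.1416 = 0.0048.

```bash
python3 -m handwheel '0,0,0.0048,0.0231,-0.0035,0,0.4
0,0,0,0.0231,-0.0035,0,0.4
0,0,0,0,0,0.0107,0.4
0,0,0,0,0,0.0093,0.4
0,0,0,0,0,0,0.4' | head -3
python3 -m handwheel '0,0,0,0,0,0,0.4
0,0,0,0,0,0,0.4
0,0,0,0,0,0,0.4
0,0,0,0,0,0,0.4
0,0,0,0,0,0,0.4' | head -4
python3 -c "
from h import *
s=r.sense();print(totool(np.array([524.1,-224.7,112])-s['eef_pos']).round(2),s['tcp_rot'],s['qvel'].round(3),s['wrist_torque'])"
```

```text
clock: 14.32
eef_pos: [523.0, -224.7, 135.8]
tcp_rot: [-3.139, 0.002, 0.597]
clock: 14.73
eef_pos: [524.4, -225.3, 138.1]
tcp_rot: [3.141, -0.0, 0.596]
contact_force: [0.5, -0.3, 0.1]
[ 0.05 -0.67 26.06] [ 3.14120855e+00 -2.04670544e-04  5.95562443e-01] [ 0.002 -0.    -0.001 -0.     0.001  0.001] [-0.0206149   0.00058751 -0.06556535]
```

In the tool's units: 8 mm / 750 = 0.0107, 2 mm / 750 = 0.0027.

```bash
python3 -m handwheel '0,0,0,0,-0.0007,0.0107,0.4
0,0,0,0,0,0.0107,0.4
0,0,0,0,0,0.0107,0.4
0,0,0,0,0,0.0027,0.4
0,0,0,0,0,0,0.4' | head -4
python3 -m handwheel '0,0,0,0,0,0,0.3
0,0,0,0,0,0,0.2
0,0,0,0,0,0,0.1
0,0,0,0,0,0,0.05
0,0,0,0,0,0,0.05' 70 | head -4
python3 -m handwheel '0,0,0,0,0,0,0
0,0,0,0,0,0,0
0,0,0,0,0,0,0
0,0,0,0,0,0,0'
python3 -c "
from h import *
s=r.sense();print(s['eef_pos'],s['tcp_rot'],s['qpos'][5],s['contact_force'],s['wrist_torque'])"
```

```text
clock: 15.15
eef_pos: [523.4, -224.2, 110.5]
tcp_rot: [-3.14, 0.001, 0.596]
contact_force: [-0.2, -0.2, -0.0]
clock: 15.57
eef_pos: [524.2, -224.5, 112.1]
tcp_rot: [3.142, -0.0, 0.596]
contact_force: [-1.4, 2.1, 4.2]
clock: 15.9
eef_pos: [524.2, -224.5, 112.1]
tcp_rot: [3.142, -0.0, 0.596]
contact_force: [-1.8, 2.7, 7.5]
opening: 0.129
grasp_force: 68.7
[ 524.2412494  -224.46045443  112.13595498] [ 3.14157270e+00 -2.99367902e-04  5.95766401e-01] 0.5674989678257015 [-1.79985203  2.73083592  7.45511041] [ 0.50262445  0.21122469 -0.13814261]
```

Gripped on the plate (opening about 11 mm). I start turning clockwise and read the torque after each slow stretch.

In the tool's units: -0.5 mm / 750 = -0.0007, 0.03 rad / 3.1416 = 0.0095.

```bash
cat > q.py <<'E'
from h import *
s=r.sense();print("t%.2f"%s['clock'],"yaw %.4f"%s['tcp_rot'][2],"tz %.3f"%s['wrist_torque'][2],"F",s['contact_force'].round(1),"pos",s['eef_pos'].round(2),"g %.0f q6 %.2f"%(s['grasp_force'],s['qpos'][5]))
E
python3 -m handwheel '0,0,0.0095,0,0,-0.0007,0
0,0,0.0095,0,0,0,0
0,0,0.0095,0,0,0,0
0,0,0.0064,0,0,0,0
0,0,0.0032,0,0,0,0' >/dev/null; python3 q.py
python3 -m handwheel '0,0,0.0032,0,0,0,0' >/dev/null; python3 q.py
python3 -m handwheel '0,0,0.0032,0,0,0,0' >/dev/null; python3 q.py
python3 -m handwheel '0,0,0.0032,0,0,0,0' >/dev/null; python3 q.py
python3 -m handwheel '0,0,0,0,0,0,0' >/dev/null; python3 q.py
```

```text
t16.32 yaw 0.4755 tz 0.273 F [ 6.  -3.5 -4.6] pos [ 526.19 -225.78  112.6 ] g 68 q6 0.69
t16.40 yaw 0.4662 tz 0.362 F [ 5.9 -3.9 -4.2] pos [ 526.29 -225.9   112.65] g 68 q6 0.70
t16.48 yaw 0.4563 tz 0.305 F [ 6.5 -4.5 -4.9] pos [ 526.31 -225.91  112.63] g 68 q6 0.71
t16.57 yaw 0.4463 tz 0.295 F [ 5.6 -3.1 -4.2] pos [ 526.32 -225.93  112.63] g 68 q6 0.72
t16.65 yaw 0.4461 tz 0.290 F [ 5.5 -3.  -4.1] pos [ 526.27 -225.91  112.6 ] g 68 q6 0.72
```

The band turned a little on the stub (2.5 mm at the key), and the hand's side force of about 7 N now balances that, as expected. The free torque reads about 0.29. I continue slowly and watch for the rise.

In the tool's units: 0.03 rad / 3.1416 = 0.0095.

```bash

python3 -m handwheel '0,0,0.0127,0,0,0,0
0,0,0.0127,0,0,0,0
0,0,0.0095,0,0,0,0
0,0,0.0032,0,0,0,0
0,0,0.0032,0,0,0,0' >/dev/null; python3 q.py
python3 -m handwheel '0,0,0.0032,0,0,0,0' >/dev/null; python3 q.py
python3 -m handwheel '0,0,0.0127,0,0,0,0
0,0,0.0127,0,0,0,0
0,0,0.0095,0,0,0,0
0,0,0.0032,0,0,0,0
0,0,0.0032,0,0,0,0' >/dev/null; python3 q.py
python3 -m handwheel '0,0,0.0032,0,0,0,0' >/dev/null; python3 q.py
python3 -m handwheel '0,0,0.0127,0,0,0,0
0,0,0.0127,0,0,0,0
0,0,0.0095,0,0,0,0
0,0,0.0032,0,0,0,0
0,0,0.0032,0,0,0,0' >/dev/null; python3 q.py
python3 -m handwheel '0,0,0.0032,0,0,0,0' >/dev/null; python3 q.py
```

```text
t17.07 yaw 0.3161 tz 0.336 F [ 5.  -3.2 -3.8] pos [ 526.3  -225.96  112.62] g 68 q6 0.85
t17.15 yaw 0.3063 tz 0.343 F [ 6.1 -3.9 -4.9] pos [ 526.34 -225.97  112.64] g 68 q6 0.86
t17.57 yaw 0.1762 tz 0.334 F [ 6.7 -4.7 -4.3] pos [ 526.53 -226.05  112.7 ] g 68 q6 0.99
t17.65 yaw 0.1663 tz 0.315 F [ 5.  -4.8 -5.2] pos [ 526.52 -226.07  112.68] g 68 q6 1.00
t18.07 yaw 0.0362 tz 0.354 F [ 6.5 -4.7 -4.7] pos [ 526.68 -226.18  112.71] g 68 q6 1.13
t18.15 yaw 0.0264 tz 0.340 F [ 7.6 -4.7 -6.3] pos [ 526.68 -226.16  112.7 ] g 68 q6 1.14
```

In the tool's units: 0.2 mm / 750 = 0.0003, 0.01 rad / 3.1416 = 0.0032.

```bash

python3 -m handwheel '0,0,0.0127,0,0,0.0003,0
0,0,0.0127,0,0,0,0
0,0,0.0095,0,0,0,0
0,0,0.0032,0,0,0,0
0,0,0.0032,0,0,0,0' >/dev/null; python3 q.py
python3 -m handwheel '0,0,0.0032,0,0,0,0' >/dev/null; python3 q.py
python3 -m handwheel '0,0,0.0127,0,0,0,0
0,0,0.0127,0,0,0,0
0,0,0.0095,0,0,0,0
0,0,0.0032,0,0,0,0
0,0,0.0032,0,0,0,0' >/dev/null; python3 q.py
python3 -m handwheel '0,0,0.0032,0,0,0,0' >/dev/null; python3 q.py
python3 -m handwheel '0,0,0.0127,0,0,0,0
0,0,0.0127,0,0,0,0
0,0,0.0095,0,0,0,0
0,0,0.0032,0,0,0,0
0,0,0.0032,0,0,0,0' >/dev/null; python3 q.py
python3 -m handwheel '0,0,0.0032,0,0,0,0' >/dev/null; python3 q.py
```

```text
t18.57 yaw -0.1037 tz 0.370 F [ 7.4 -5.1 -4.7] pos [ 526.9  -226.29  112.69] g 68 q6 1.27
t18.65 yaw -0.1135 tz 0.395 F [ 6.6 -5.  -4.1] pos [ 526.89 -226.3   112.69] g 68 q6 1.28
t19.07 yaw -0.2436 tz 0.408 F [ 7.2 -5.5 -5.1] pos [ 526.98 -226.4   112.71] g 68 q6 1.41
t19.15 yaw -0.2535 tz 0.410 F [ 7.5 -5.7 -5.4] pos [ 526.98 -226.39  112.69] g 68 q6 1.42
t19.57 yaw -0.3835 tz 0.397 F [ 7.4 -6.2 -4.2] pos [ 527.04 -226.45  112.71] g 68 q6 1.55
t19.65 yaw -0.3934 tz 0.480 F [ 7.9 -5.6 -5.8] pos [ 527.09 -226.49  112.75] g 68 q6 1.56
```

The torque is rising now (0.32–0.34, then about 0.43). I average a few slow readings to pin it down.

In the tool's units: 0.005 rad / 3.1416 = 0.0016.

```bash

python3 -m handwheel '0,0,0.0016,0,0,0,0' >/dev/null; python3 q.py
python3 -m handwheel '0,0,0.0016,0,0,0,0' >/dev/null; python3 q.py
python3 -m handwheel '0,0,0.0016,0,0,0,0' >/dev/null; python3 q.py
python3 -m handwheel '0,0,0.0016,0,0,0,0' >/dev/null; python3 q.py
python3 -m handwheel '0,0,0.0016,0,0,0,0' >/dev/null; python3 q.py
python3 -m handwheel '0,0,0.0016,0,0,0,0' >/dev/null; python3 q.py
```

```text
t19.73 yaw -0.3984 tz 0.420 F [ 7.2 -6.7 -4.3] pos [ 527.05 -226.46  112.72] g 68 q6 1.56
t19.82 yaw -0.4031 tz 0.460 F [ 8.2 -5.7 -5.7] pos [ 527.06 -226.5   112.71] g 68 q6 1.57
t19.90 yaw -0.4082 tz 0.461 F [ 9.1 -5.3 -5.1] pos [ 527.06 -226.51  112.72] g 68 q6 1.57
t19.98 yaw -0.4132 tz 0.415 F [ 8.5 -6.4 -5.9] pos [ 527.04 -226.49  112.71] g 68 q6 1.58
t20.07 yaw -0.4181 tz 0.406 F [ 7.5 -5.  -5. ] pos [ 527.07 -226.49  112.73] g 68 q6 1.58
t20.15 yaw -0.4231 tz 0.468 F [ 7.8 -5.9 -5. ] pos [ 527.08 -226.49  112.71] g 68 q6 1.59
```

Torque averages 0.438 at yaw -0.41, against about 0.323 free, so the load is about 19 N. I press lightly down to make sure the band stays home while turning a little more.

In the tool's units: 0.4 mm / 750 = 0.0005, 0.2 mm / 750 = 0.0003, 0.02 rad / 3.1416 = 0.0064.

```bash

python3 -m handwheel '0,0,0.0032,0,0,0.0005,0
0,0,0.0064,0,0,0.0005,0
0,0,0.0064,0,0,0.0003,0
0,0,0.0064,0,0,0,0
0,0,0.0032,0,0,0,0' >/dev/null; python3 q.py
python3 -m handwheel '0,0,0.0016,0,0,0,0' >/dev/null; python3 q.py
python3 -m handwheel '0,0,0.0016,0,0,0,0' >/dev/null; python3 q.py
python3 -m handwheel '0,0,0.0016,0,0,0,0' >/dev/null; python3 q.py
python3 -m handwheel '0,0,0.0016,0,0,0,0' >/dev/null; python3 q.py
python3 -m handwheel '0,0,0.0016,0,0,0,0' >/dev/null; python3 q.py
python3 -m handwheel '0,0,0.0016,0,0,0,0' >/dev/null; python3 q.py
```

```text
t20.57 yaw -0.5039 tz 0.460 F [ 5.9 -4.8  1.6] pos [ 527.32 -226.61  112.41] g 69 q6 1.67
t20.65 yaw -0.5084 tz 0.484 F [ 7.  -4.2  0.9] pos [ 527.34 -226.6   112.41] g 69 q6 1.67
t20.73 yaw -0.5130 tz 0.411 F [ 5.6 -5.5  0.7] pos [ 527.35 -226.6   112.41] g 69 q6 1.68
t20.82 yaw -0.5180 tz 0.476 F [ 5.8 -4.7  0.7] pos [ 527.3  -226.59  112.4 ] g 69 q6 1.68
t20.90 yaw -0.5231 tz 0.403 F [ 6.4 -4.7  1.8] pos [ 527.34 -226.6   112.42] g 69 q6 1.69
t20.98 yaw -0.5280 tz 0.497 F [ 5.7 -5.4  2.3] pos [ 527.31 -226.61  112.42] g 69 q6 1.69
t21.07 yaw -0.5330 tz 0.489 F [ 6.  -5.7  1.1] pos [ 527.34 -226.6   112.42] g 69 q6 1.70
```

Mean is 0.460, so the load is about 23 N. One last nudge with a slight downward press.

In the tool's units: 0.4 mm / 750 = 0.0005, 0.01 rad / 3.1416 = 0.0032.

```bash

python3 -m handwheel '0,0,0.0032,0,0,0.0005,0
0,0,0.0032,0,0,0.0005,0
0,0,0.0032,0,0,0,0' >/dev/null; python3 q.py
python3 -m handwheel '0,0,0.0013,0,0,0,0' >/dev/null; python3 q.py
python3 -m handwheel '0,0,0.0013,0,0,0,0' >/dev/null; python3 q.py
python3 -m handwheel '0,0,0.0013,0,0,0,0' >/dev/null; python3 q.py
python3 -m handwheel '0,0,0.0013,0,0,0,0' >/dev/null; python3 q.py
python3 -m handwheel '0,0,0.0013,0,0,0,0' >/dev/null; python3 q.py
python3 -m handwheel '0,0,0.0013,0,0,0,0' >/dev/null; python3 q.py
```

```text
t21.32 yaw -0.5632 tz 0.461 F [ 5.4 -4.1  6.9] pos [ 527.51 -226.64  112.2 ] g 70 q6 1.73
t21.40 yaw -0.5673 tz 0.425 F [ 5.8 -3.1  7.4] pos [ 527.55 -226.66  112.2 ] g 70 q6 1.73
t21.48 yaw -0.5710 tz 0.471 F [ 4.7 -4.3  7.8] pos [ 527.53 -226.66  112.18] g 70 q6 1.74
t21.57 yaw -0.5749 tz 0.486 F [ 5.1 -4.3  7.1] pos [ 527.52 -226.65  112.2 ] g 70 q6 1.74
t21.65 yaw -0.5789 tz 0.466 F [ 5.9 -4.6  5.9] pos [ 527.52 -226.65  112.18] g 70 q6 1.74
t21.73 yaw -0.5829 tz 0.457 F [ 5.1 -5.1  6.7] pos [ 527.51 -226.64  112.18] g 70 q6 1.75
t21.82 yaw -0.5869 tz 0.465 F [ 5.5 -4.5  7.7] pos [ 527.51 -226.64  112.18] g 70 q6 1.75
```

The torque has held at 0.46 (about 23 N) with the band pressed home. I open only a little, since one finger is next to the stub, and rise.

In the tool's units: -0.4 mm / 750 = -0.0005.

```bash

python3 -m handwheel '0,0,0,0,0,-0.0005,0
0,0,0,0,0,0,0.2
0,0,0,0,0,0,0.2
0,0,0,0,0,0,0.2' | tail -3; python3 q.py
python3 -m handwheel '0,0,0,0,0,-0.0067,0.2
0,0,0,0,0,-0.0133,0.2
0,0,0,0,0,-0.0267,0.2
0,0,0,0,0,-0.04,0.2
0,0,0,0,0,-0.04,0.4' >/dev/null; python3 q.py
python3 -m handwheel '0,0,-0.0318,-0.02,0,-0.0267,0.6
0,0,-0.0318,-0.0267,0,-0.0267,0.8
0,0,-0.0318,-0.0267,0,0,0.8
0,0,-0.0318,0,0,0,0.8
0,0,0,0,0,0,0.8' >/dev/null
python3 -m handwheel '0,0,0,0,0,0,0.8
0,0,0,0,0,0,0.8
0,0,0,0,0,0,0.8' >/dev/null; python3 q.py
python3 - <<'E'
from h import *
import pickle
s=r.sense()
c=cams.camera_params("wrist"); im=cams.grab_frame("wrist");np.save("pics/w7.npy",im);pickle.dump((c,s),open("pics/w7.pkl","wb"))
u,v=proj([(505,-240,75)],c)[0].astype(int);print(u,v)
x0=max(0,min(560-240,u-120));y0=max(0,min(420-180,v-90));print(x0,y0)
cv2.imwrite("pics/w7.png",cv2.resize(im[y0:y0+180,x0:x0+240,::-1],(800,600)))
E
```

```text
contact_force: [-0.4, 0.4, -0.5]
opening: 0.2
grasp_force: 0.0
t22.15 yaw -0.5883 tz 0.051 F [-0.4  0.4 -0.5] pos [ 523.66 -224.48  110.35] g 0 q6 1.75
t22.57 yaw -0.5882 tz -0.025 F [ 0.9 -0.2  0.8] pos [ 523.45 -224.29  206.83] g 0 q6 1.75
t23.23 yaw -0.1905 tz -0.049 F [-1.1 -0.7  1.5] pos [ 475.82 -199.49  245.62] g 0 q6 1.36
320 144
200 54
```

View pics/w7.png

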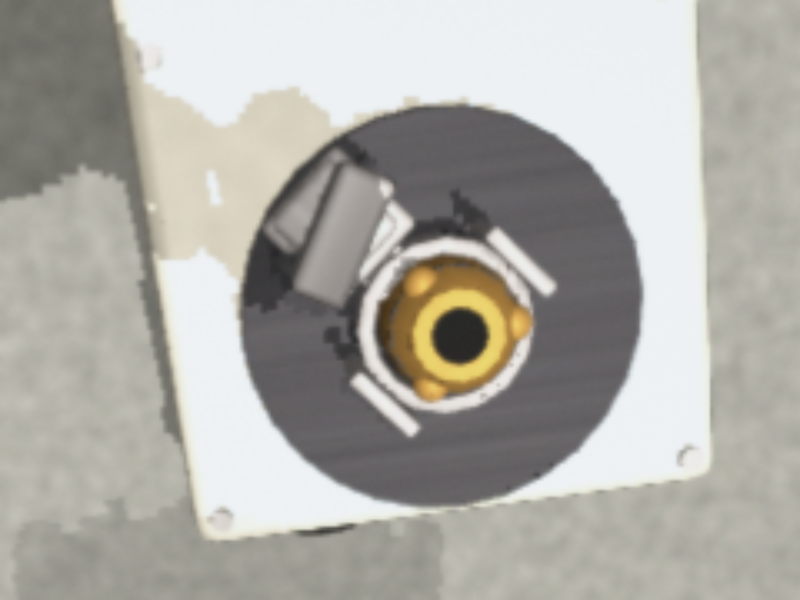

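The key stands where I left it (about 21° clockwise of the tool, as expected). The band is concentric with the stub, all three barbs are above the rim and nothing touches it. I do a quick numeric check, then hand in.

```bash
python3 - <<'E'
from h import *
import pickle
c,s=pickle.load(open("pics/w7.pkl","rb"))
f=lambda p,z: plane(np.array(p)*.3+[199.65,53.65],c,z)
t=f([(386,404),(522,260)],89);d=t[1]-t[0]
print("tabs",t.mean(0),np.linalg.norm(d),"stub",f([(460,334)],92),"band",f([(447,325)],79))
k=f([(340,163),(393,187),(349,305),(297,288)],113);e=k[0]+k[1]-k[2]-k[3];print("key",k.mean(0),np.arctan2(e[1],e[0]),np.linalg.norm(k.mean(0)-t.mean(0)))
r.sign_off()
E
```

```text
tabs [ 498.51283199 -248.76365779] 44.25093150184877 stub [[ 498.61518061 -249.92327955]] band [[ 498.66387937 -248.86865507]]
key [ 526.96470337 -227.0991482 ] -0.5217169105895151 35.76115156439174
the job is handed in; nothing more can be done
```

The clamp is seated home on the pump stub below the barbs, its key is turned to about 0.14 N·m above its free torque (roughly 23 N shoe load), and the job was handed in after about 23 s with the gripper clear.

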